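Slide a typing plate off the warmer lane and seat it on the view box

TASK

Move the white typing plate from the plate warmer to the lit view box: it lies flat in a close-fitting lane where it cannot be gripped, so press on it lightly and slide it along its lane, still lying flat, until a good length of it (about a third) sticks out over the warmer's open front edge, then take it by that end. Lay it gently, without dropping it, flat on the lit window between the side rims with its far end right up against the back stop, and let go. The plate is brittle, so never press it hard against the warmer or the view box, and leave the blue plate, the reagent bottle and the tube rack where they are.

Things in the scene. Friction and masses are not known exactly. Their poses are not given: they have to be found in the camera images.
- warmer: fixed grey plate warmer, 150 x 150 x 64 mm; adjustable feet, so its origin, the centre of its underside, is 0 to 7 mm below the tabletop; x from its open front edge to its rear, y left, z up. Dark top with two lanes along x, centred at y = +36 and -36 mm, each 66 mm wide, floor 60 mm above the origin, with 4 mm high, 6 mm wide aluminium rims at both sides and the rear (inner face x = +69 mm)
- warmer_edge (a point): middle of the warmer's open front top edge (x = -75 mm in its frame), at lane-floor height; same axes as the warmer. This edge faces roughly to the robot, the space in front of and below it is free
- white_plate_mid (a point): centre (half-way up) of the white plate with red rings, 110 (x) x 60 (y) x 3 mm, 30 g, in either lane, long side x along the lane to the rear; 3 mm play at each side, 3 to 18 mm from the rear rim. Slides with friction about 0.3; fingertips hold it better. Brittle: breaks if pressed with over 25 N on the warmer or view box; 2 to 8 N is enough to drag it
- blue_plate_mid (a point): centre of the blue typing plate, same size, in the other lane; to be left alone
- viewbox: fixed white view box; origin at the underside centre of its window part (80 x 80 mm), 0 to 7 mm below the tabletop; x from its open front to the back stop, y left, z up. Yellow lit window on top, 60 mm above the origin, from x = -40 mm (open front edge, towards the robot, free below) to +36 mm, 68 mm wide between 4 mm high side rims; lamp housing behind, 66 mm high, 92 mm wide, to x = +108 mm
- back_stop (a point): foot of the inner face of the black back stop (8 mm high, x = +36 mm in the view box's frame), middle of the window's width, at window height; same axes as the view box. A plate against the stop has its centre 55 mm in front of this point and sticks out 34 mm over the open front
- reagent_mid (a point): centre of the small amber reagent bottle, 34 mm diameter, 65 mm high, stands on the table between the two devices; leave alone
- rack_mid (a point): point 32 mm up the white tube rack, 60 x 140 mm, tube caps up to 107 mm high, stands beyond; leave alone

How it is judged (in metres and radians):
On the way:
1. the white plate lies flat in its lane and sticks out at least 20 mm over the warmer's open front edge (x of white_plate_mid in the frame of warmer between -0.085 and -0.04 m and z of white_plate_mid in the frame of warmer between 0.058 and 0.0645 m and angle between white_plate_mid's own z axis and vertical below 0.06 rad), for 0.2 s.
At the end, for the whole second after the job is handed in: the white plate lies at rest and flat (within 0.04 rad) on the view box's window, between the side rims, along the window (within 0.12 rad), its far end within 5 mm of the back stop (x of white_plate_mid in the frame of viewbox between -0.024 and -0.014 m and y of white_plate_mid in the frame of viewbox between -0.007 and 0.007 m and z of white_plate_mid in the frame of viewbox between 0.059 and 0.0635 m and angle between white_plate_mid's own z axis and vertical below 0.04 rad and angle between the x axis of white_plate_mid and the x axis of viewbox, either way round below 0.12 rad and linear speed of white_plate below 0.01 m/s); the robot touches nothing.
It fails at once if the white plate is pressed against the warmer or the view box with more than 25 N (contact force between white_plate and warmer above 25 N or contact force between white_plate and viewbox above 25 N).
It fails at once if the white plate falls off (height (world z) of white_plate_mid below 0.045 m).
It fails at once if the white plate is let go in the air, more than 12 mm above where it lies (z of white_plate_mid in the frame of warmer above 0.0735 m and z of white_plate_mid in the frame of viewbox above 0.0735 m and contact force between the fingers and white_plate below 0.01 N).
It fails at once if the blue plate is moved more than 12 mm (distance of blue_plate_mid from where it was at the start of the episode above 0.012 m).
It fails at once if the reagent bottle or the tube rack is moved more than 15 mm (distance of any of reagent_mid, rack_mid from where it was at the start of the episode above 0.015 m).
It also fails if it takes over 72 s, if anything falls off the work surface, if the arm or the gripper's body presses on something with over 40 N, if the wrist force passes 120 N, or if a joint passes its speed limit or range.

ROBOT

A 6-joint arm with a two-finger parallel gripper is mounted at the origin on the work surface. World frame = base frame: x ahead of the robot, y to its left, z up, the work surface at z = 0. Lengths are in mm, angles in rad, forces in N, time in s.
With the tool pointing down it reaches from about 275 to 750 mm from the base axis. Payload 10.2 kg.
Tool frame: the origin (TCP) lies at the very end of the fingers, on their centre line; the grasp point (between the pads) lies 19 mm behind it; z points along the fingers, y is the direction in which the jaws open and shut (so a half turn about z gives the same grasp; the last joint's range is limited). The gripper opens to 85 mm and grips with 20 to 120 N. Pads are 22 mm wide; open, the fingers measure 114 mm over their backs; the gripper's body (76 mm by 85 mm) begins 54 mm behind the grasp point. The pads swing forward as they close: fully open they stand 13 mm farther back than shut.
Start: joints at [0.912, 0.313, 1.498, -0, 1.331, -0.223], TCP at [221.634, 475.93, 231.294] pointing down, gripper open.
Joint ranges: [-2.94, 2.94], [-0.97, 2.17], [0.19, 2.56], [-1.23, 4.37], [0.02, 3.11], [-2.88, 2.88]. Speed limits (rad/s): [2.39, 2.39, 3.01, 3.14, 3.14, 3.14].

INTERFACE

Orientations are given as a unit quaternion [w, x, y, z].
In Python, from rig import sensors, imaging, ctrl gives the robot as it stands.
- The arm moves only by the shell command python3 -m creep 'ROWS' [FORCE]. ROWS is JSON, a list of rows, each an object with "grip": the finger opening in mm, from 0 to 85.4; "linear": the shift along the tool's x, y, z in mm, a list of three; "rot": the turn, a rotation vector about the tool's x, y, z in rad, a list of three. A call has 1 to 12 rows; each row shifts and turns the commanded pose from where the row before left it, along the tool's axes as they then stand; what a row does not reach is not made up. A row lasts 1/12 s, in which the tool goes at most 41.7 mm and 7.16 degrees, less where a joint would pass 70% of its speed; a pose out of reach is approached as far as the arm can. A call with a gripper value outside its range is refused whole. The fingers move at their own pace and stop on an object; FORCE is the grip in N (left out, the last holds). Time passes only in rows, so rows that do not move let the fingers close. It gives the time, the measured TCP pose, the force and the opening at its end, in the units of the state.
- sensors.sense(): the state, without advancing time (a new reading comes with each control period).
- imaging.capture(name): name is "scene" or "top" or "wrist"; returns (picture, depth): 400x640x3 uint8, red, green, blue; 400x640 float32, mm along the optical axis (not along the pixel's ray), 0 where there is no reading.
- imaging.camera_params(name): a dict with "intrinsics" (3x3 intrinsics, pixels), "k1" (the pictures are not rectified: a ray, as slopes to the right and down, at radius r is drawn at 1 + k1 r^2 times it, then the intrinsics apply), "R" (3x3) and "t" (3): a world point X has camera coordinates R X + t. Camera axes: x right, y down, z forward; pixel columns grow to the right and rows downward; lengths in mm; the calibration is good to about 2 mm. A picture is of the moment at which its call begins: read the wrist's pose just before it. camera_params takes no time and is no camera call; for the wrist camera it gives the pose at the moment of the call.
- ctrl.finish_job(): hands the job in, once; it reports no verdict.
The state is a dict: "time_s": time; "joints": joint angles; "dq": joint speeds; "tau": joint torques, N m; "eef_pos": TCP position; "ee_rot": TCP orientation; "force": force on the tool from outside, world axes, zero at the start; "wrist_torque": the same for the moment, N m; "grip_width": opening from 0.0 (shut) to 1.0 (fully open).
Only numpy, scipy, OpenCV 4.12 (cv2) and the standard library are available. Lean on these libraries where they do the work, as an engineer would, in place of code of your own. Each camera call takes 0.05 s, during which the arm holds its last target.

## Working session

There is one attempt and no reset: what is moved stays moved. The work goes in short steps, Python scripts to look and compute and a shell command to move; the robot and the scene stay as the last step left them, time stands still between calls to the robot, and variables do not carry over. Pictures are saved under pics/ and viewed, and the job is handed in when it is done.

```bash
ls; mkdir -p pics
python3 - <<'E'
from rig import sensors, imaging
import cv2
print(sensors.sense())
for n in ("scene","top","wrist"):
    p=imaging.camera_params(n); print(n,p)
    im,d=imaging.capture(n)
    cv2.imwrite(f"pics/{n}0.png",im[:,:,::-1])
    import numpy as np
    np.save(f"pics/{n}0.npy",d); np.savez(f"pics/{n}0p.npz",K=p["intrinsics"],k1=p["k1"],R=p["R"],t=p["t"])
E
```

```text
pics
{'time_s': 0.0, 'joints': array([ 9.11623457e-01,  3.13432988e-01,  1.49848376e+00,  1.79446070e-06,
        1.33103078e+00, -2.23439643e-01]), 'dq': array([-2.45225959e-04,  2.14613583e-04, -1.00659728e-03,  6.29283815e-04,
       -5.78971697e-05,  1.67371149e-03]), 'tau': array([-1.34139569e-03, -4.12260926e+01, -2.59744745e+01, -2.37601716e-04,
        4.01241836e-03, -1.84146040e-05]), 'eef_pos': array([221.44142776, 475.70153511, 230.72622416]), 'ee_rot': array([-2.90135392e-04,  2.16147320e-01,  9.76360526e-01, -6.12162469e-04]), 'force': array([-0.28800778,  0.58897207,  0.23750299]), 'wrist_torque': array([ 0.02253097, -0.03387262, -0.00369271]), 'grip_width': 0.9968310632000269}
scene {'intrinsics': array([[417.22100454,   0.        , 318.22401777],
       [  0.        , 417.22100454, 202.77108907],
       [  0.        ,   0.        ,   1.        ]]), 'k1': -0.08984496052180961, 'R': array([[-0.1867287 ,  0.98224242,  0.01822687],
       [ 0.73953634,  0.15275391, -0.65555492],
       [-0.64669808, -0.10893148, -0.7549275 ]]), 't': array([ 115.45706253, -422.35620953, 1316.47541996])}
top {'intrinsics': array([[396.48349325,   0.        , 325.04595635],
       [  0.        , 396.48349325, 189.38075579],
       [  0.        ,   0.        ,   1.        ]]), 'k1': -0.011286473664079538, 'R': array([[ 0.00383084, -0.99998704, -0.0033539 ],
       [-0.98032317, -0.00309352, -0.19737503],
       [ 0.1973621 ,  0.00404402, -0.98032232]]), 't': array([-17.33618428, 634.47700895, 729.68608992])}
wrist {'intrinsics': array([[299.30402981,   0.        , 319.10158689],
       [  0.        , 299.30402981, 197.46236753],
       [  0.        ,   0.        ,   1.        ]]), 'k1': -0.053455754203456704, 'R': array([[ 0.42223529,  0.90648425, -0.00191518],
       [ 0.86537306, -0.40245507,  0.2985957 ],
       [ 0.26990153, -0.12773498, -0.95437778]]), 't': array([-524.61132094,  -38.80098545,  379.43060519])}
```

View pics/scene0.png

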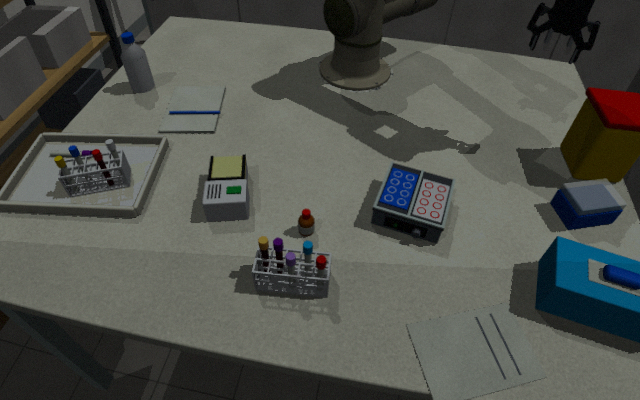

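View pics/top0.png

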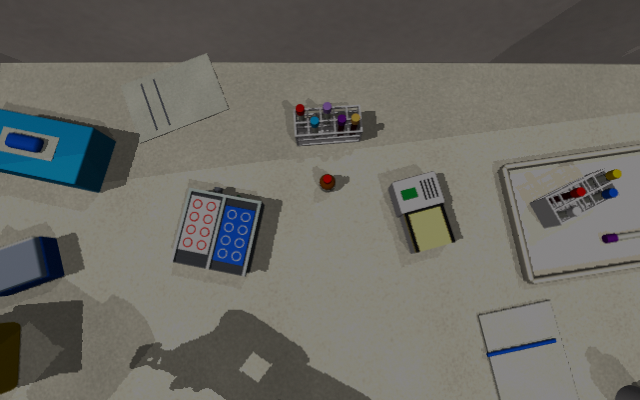

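View pics/wrist0.png

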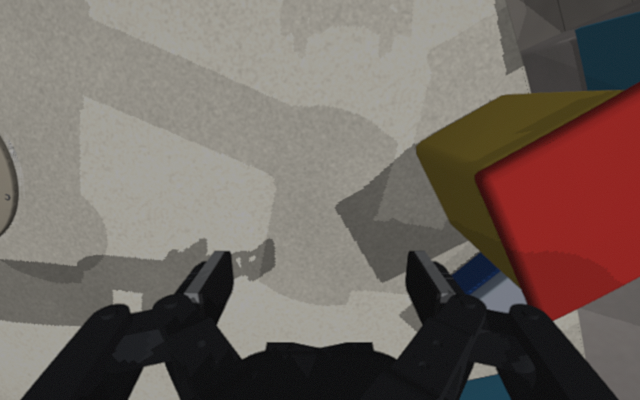

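The scene and top views show the warmer at about (220,232) in the top view. White plate is in the left (+y) lane and blue in the right. The bottle is at (327,182), and the view box window is at about (430,230) with its stop behind. I'll enlarge the crops.

Run:
```python
import cv2
im=cv2.imread("pics/top0.png")
cv2.imwrite("pics/w_crop.png",cv2.resize(im[175:290,160:280],None,fx=5,fy=5,interpolation=cv2.INTER_CUBIC))
cv2.imwrite("pics/v_crop.png",cv2.resize(im[160:265,370:480],None,fx=5,fy=5,interpolation=cv2.INTER_CUBIC))
```

```text
(no output)
```

View pics/w_crop.png

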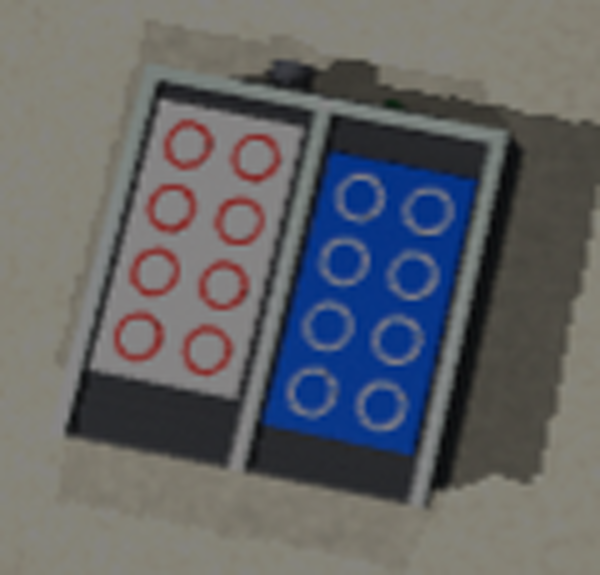

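View pics/v_crop.png

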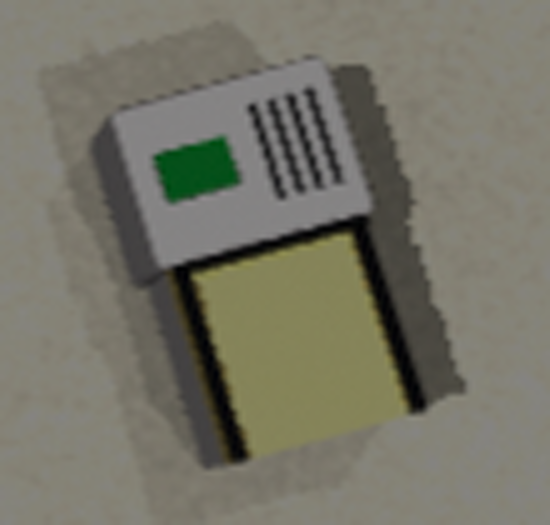

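```bash
cat > h.py <<'E'
import numpy as np, cv2
from scipy.optimize import least_squares
def load(n):
    p=np.load(f"pics/{n}p.npz"); return p["K"],float(p["k1"]),p["R"],p["t"],np.load(f"pics/{n}.npy")
def proj(X,cam):
    K,k1,R,t=cam[:4]; 
    r,_=cv2.Rodrigues(R)
    return cv2.projectPoints(np.asarray(X,float).reshape(-1,3),r,t,K,np.array([k1,0,0,0.]))[0].reshape(-1,2)
def ray(px,cam):
    K,k1,R,t=cam[:4]
    u=cv2.undistortPoints(np.asarray(px,float).reshape(-1,1,2),K,np.array([k1,0,0,0.])).reshape(-1,2)
    return np.c_[u,np.ones(len(u))]
def on_plane(px,z,cam):
    d=ray(px,cam)@cam[2]; c=-cam[2].T@cam[3]
    s=(z-c[2])/d[:,2]; return c+s[:,None]*d
def depthpt(px,cam):
    px=np.asarray(px).reshape(-1,2); D=cam[4][px[:,1].astype(int),px[:,0].astype(int)]
    return ((ray(px,cam)*D[:,None])-cam[3])@cam[2]
def fit(model,px,cam,x0):
    # pose x,y,z,yaw
    def T(q): 
        c,s=np.cos(q[3]),np.sin(q[3]); M=np.array([[c,-s,0],[s,c,0],[0,0,1]])
        return np.asarray(model)@M.T+q[:3]
    f=lambda q: np.r_[(proj(T(q),cam)-px).ravel(),(q[2]+3.5)/5]
    r=least_squares(f,x0); return r.x,(proj(T(r.x),cam)-px)
E
python3 - <<'E'
from h import *
cam=load("top0"); print("campos",-cam[2].T@cam[3])
w=np.array([[67,435],[425,505],[150,68],[515,130]])/5.+[160,175]-0.4
m=[[-75,75,64],[-75,-75,64],[75,75,64],[75,-75,64]]
q,r=fit(m,w,cam,[500,200,-3,0]);print("warmer",q.round(3),r.round(2).tolist())
wp=np.array([[160,100],[307,127],[88,372],[240,400]])/5.+[160,175]-0.4
P=on_plane(wp,63+q[2],cam);print(P.round(1).tolist())
c,s=np.cos(q[3]),np.sin(q[3]);print("in warmer",((P-q[:3])@np.array([[c,-s,0],[s,c,0],[0,0,1]])).round(1).tolist())
v=np.array([[245,460],[408,412]])/5.+[370,160]-0.4
vm=[[-40,34,64-4],[-40,-34,60]]
# lamp housing top: x from 36(44?)..108, 92 wide z66
v2=np.array([[112,118],[322,57],[372,215],[162,268]])/5.+[370,160]-.4
vm2=[[108,46,66],[108,-46,66]]
q2,r2=fit(vm+vm2,np.r_[v,v2[:2]],cam,[500,-200,-3,0]);print("vb",q2.round(3),r2.round(2).tolist())
for n,px in [("floorW",[(178,264),(190,267),(215,265)]),("plateW",[(195,225),(200,240)]),("win",[(428,225),(435,235)]),("lampTop",[(415,190)]),("table",[(300,260),(150,200),(350,250)])]:
    print(n,depthpt(px,cam).round(1).tolist())
for n,px in [("bottle top",(327,178)),("rack",(329,121))]: print(n,on_plane([px],60,cam).round(0))
E
```

```text
campos [478.04654848 -18.32405325 840.49933644]
warmer [ 5.51667e+02  1.97705e+02 -7.92200e+00 -1.75000e-01] [[-1.7, 0.13], [1.6, 0.23], [0.35, -0.51], [-0.27, 0.07]]
[[624.6, 254.5, 55.1], [613.7, 194.3, 55.1], [515.6, 275.3, 55.1], [505.0, 214.7, 55.1]]
in warmer [[61.9, 68.6, 63.0], [61.7, 7.5, 63.0], [-49.0, 70.1, 63.0], [-48.9, 8.6, 63.0]]
vb [ 5.59169e+02 -2.21942e+02 -8.03700e+00  2.75000e-01] [[0.28, 0.57], [0.4, 0.82], [-0.95, -0.92], [0.25, -0.58]]
floorW [[487.2, 291.6, 0.6], [481.2, 266.3, -0.2], [485.1, 199.5, 53.3]]
plateW [[562.7, 242.3, 58.4], [533.2, 230.5, 58.0]]
win [[564.9, -220.2, 53.0], [545.2, -233.3, 52.5]]
lampTop [[633.8, -194.9, 63.2]]
table [[496.6, 36.7, 2.7], [622.4, 362.1, 1.9], [517.7, -67.8, -1.1]]
bottle top [[659. -19.  60.]]
rack [[780. -23.  60.]]
```

```bash
cat >> h.py <<'E'
from scipy.spatial.transform import Rotation as Ro
def goto(x,y,z,yaw=None):
    """prints tool-frame shift (after first turning), yaw = desired world heading of device x axis; tool y along device y"""
    from rig import sensors
    s=sensors.sense(); q=s["ee_rot"]; R=Ro.from_quat([q[1],q[2],q[3],q[0]])
    p=s["eef_pos"]
    if yaw is not None:
        c,sn=np.cos(yaw),np.sin(yaw)
        Rt=Ro.from_matrix(np.array([[-c,-sn,0],[-sn,c,0],[0,0,-1]]).T.T)
        Rt=Ro.from_matrix(np.c_[[-c,-sn,0],[-sn,c,0],[0,0,-1]])
        print("rotvec(tool)",(R.inv()*Rt).as_rotvec().round(4)); R=Rt
    d=R.inv().apply(np.array([x,y,z])-p)
    print("pos",p.round(1),"F",s["force"].round(2),"grip",round(float(s["grip_width"]),3),"t",round(s["time_s"],2),"tool shift",d.round(2))
def snap(name,cams=("wrist",)):
    from rig import imaging
    for n in cams:
        p=imaging.camera_params(n); im,d=imaging.capture(n); f=f"{n}{name}"
        cv2.imwrite(f"pics/{f}.png",im[:,:,::-1]); np.save(f"pics/{f}.npy",d); np.savez(f"pics/{f}p.npz",K=p["intrinsics"],k1=p["k1"],R=p["R"],t=p["t"])
E
python3 -c "
from h import *
goto(600,228,200,-0.187)"
```

```text
rotvec(tool) [-0.001  -0.0004 -0.2488]
pos [221.5 475.8 230.8] F [-0.64 -0.54 -0.55] grip 1.0 t 0.15 tool shift [-417.98 -173.08   30.84]
```

```bash
python3 -m creep '[{"grip":0,"linear":[0,0,0],"rot":[0,0,-0.1244]},{"grip":0,"linear":[0,0,0],"rot":[0,0,-0.1244]},{"grip":0,"linear":[-30,-12.5,0],"rot":[0,0,0]},{"grip":0,"linear":[-30,-12.5,0],"rot":[0,0,0]},{"grip":0,"linear":[-30,-12.5,0],"rot":[0,0,0]},{"grip":0,"linear":[-30,-12.5,0],"rot":[0,0,0]},{"grip":0,"linear":[-30,-12.5,0],"rot":[0,0,0]},{"grip":0,"linear":[-30,-12.5,0],"rot":[0,0,0]},{"grip":0,"linear":[-30,-12.5,0],"rot":[0,0,0]}]' 20; python3 -c "
from h import *
goto(600,228,200,-0.187)"
```

```text
time_s: 0.9
eef_pos: [412.8, 349.8, 231.1]
ee_rot: [-0.0, 0.093, 0.996, -0.0]
force: [0.3, 0.5, -0.3]
grip_width: 0.001
rotvec(tool) [-0.0002 -0.0003 -0.0001]
pos [412.8 349.8 231.1] F [ 0.31  0.49 -0.26] grip 0.001 t 0.9 tool shift [-206.55  -84.85   31.12]
```

```bash
python3 -m creep '[{"grip":0,"linear":[-30,-12,4],"rot":[0,0,0]},{"grip":0,"linear":[-30,-12,4],"rot":[0,0,0]},{"grip":0,"linear":[-30,-12,4],"rot":[0,0,0]},{"grip":0,"linear":[-30,-12,4],"rot":[0,0,0]},{"grip":0,"linear":[-30,-12,5],"rot":[0,0,0]},{"grip":0,"linear":[-30,-12,5],"rot":[0,0,0]},{"grip":0,"linear":[-26,-13,5],"rot":[0,0,0]},{"grip":0,"linear":[0,0,0],"rot":[0,0,0]},{"grip":0,"linear":[0,0,0],"rot":[0,0,0]}]' 20; python3 -c "
from h import *
goto(600,228,200,-0.187); snap('1')"
```

```text
time_s: 1.65
eef_pos: [598.7, 228.1, 199.1]
ee_rot: [-0.001, 0.094, 0.996, -0.0]
force: [0.7, 1.4, 1.1]
grip_width: 0.002
rotvec(tool) [-0.0006 -0.0018 -0.002 ]
pos [598.7 228.1 199.1] F [0.72 1.38 1.06] grip 0.002 t 1.65 tool shift [-1.25  0.14 -0.88]
```

View pics/wrist1.png

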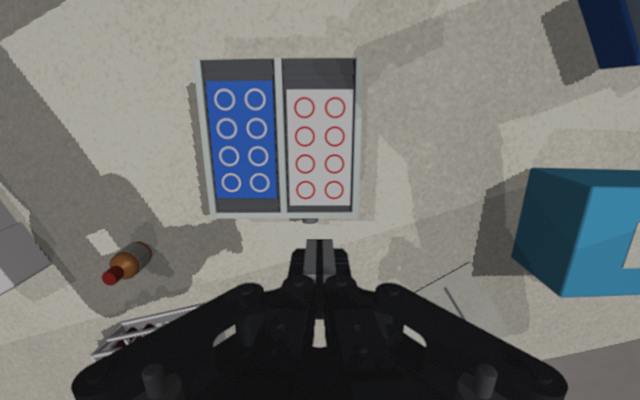

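The wrist view shows the warmer at (195-362, 57-222) and the white plate at (285-353, 88-206), on the image's right, which is +y. I'll enlarge it.

Run:
```python
import cv2
im=cv2.imread("pics/wrist1.png")
cv2.imwrite("pics/w1_crop.png",cv2.resize(im[50:230,190:370],None,fx=3.3333,fy=3.3333,interpolation=cv2.INTER_CUBIC))
```

```text
(no output)
```

View pics/w1_crop.png

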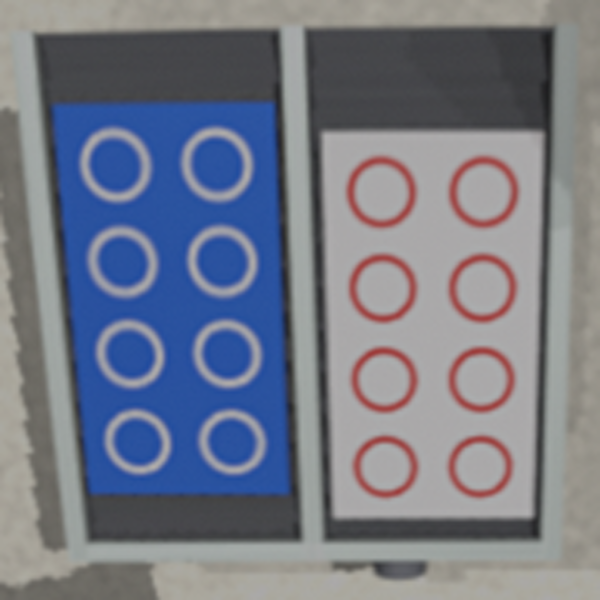

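Run:
```python
from h import *
cam=load("wrist1")
S=3.3333
f=lambda a: (np.array(a)+.5)/S+[190,50]-.5
w=f([[577,25],[14,33],[557,558],[73,560],[280,28],[304,28],[302,540],[324,540]])
m=[[-75,75,64],[-75,-75,64],[75,75,64],[75,-75,64],[-75,-3,64],[-75,3,64],[69,-3,64],[69,3,64]]
q,r=fit(m,w,cam,[560,200,-3,-.18]);print("warmer",q.round(3),r.round(2).tolist())
wp=f([[322,130],[546,130],[334,519],[532,519]])
P=on_plane(wp,63+q[2],cam);print(P.round(1).tolist(),P.mean(0).round(1), P[2:].mean(0)-P[:2].mean(0))
c,s=np.cos(q[3]),np.sin(q[3]);print("in warmer",((P-q[:3])@np.array([[c,-s,0],[s,c,0],[0,0,1]])).round(1).tolist())
print(depthpt([[320,150],[310,120],[240,150],[320,75],[230,70],[420,180],[150,180],[280,100]],cam).round(1).tolist())
```

```text
warmer [ 5.51649e+02  2.00092e+02 -8.04600e+00 -1.84000e-01] [[-0.24, 0.3], [-0.27, 0.1], [0.62, -0.09], [-0.48, -0.2], [0.37, -0.08], [-0.04, -0.17], [0.38, 0.1], [-0.32, 0.08]]
[[504.7, 215.8, 55.0], [516.1, 275.6, 55.0], [614.3, 195.0, 55.0], [625.6, 254.0, 55.0]] [565.2 235.1  55. ] [109.55814063 -21.19406838   0.        ]
in warmer [[-49.1, 6.9, 63.0], [-48.8, 67.7, 63.0], [62.5, 6.5, 63.0], [62.8, 66.5, 63.0]]
[[564.8, 235.5, 57.7], [535.9, 231.6, 56.7], [550.2, 161.3, 59.1], [498.9, 248.0, 54.4], [479.1, 169.6, 54.8], [629.7, 343.4, -0.5], [569.0, 28.7, 1.1], [513.4, 208.5, 58.4]]
```

```bash
python3 -c "
from h import *
goto(579.7,232.2,72,-0.187)"
```

```text
rotvec(tool) [-0.0002 -0.0011 -0.0006]
pos [598.1 229.  199.8] F [-0.16 -0.04 -0.66] grip 0.002 t 1.7 tool shift [ 18.68  -0.31 127.8 ]
```

```bash
python3 -m creep '[{"grip":0,"linear":[6,0,20],"rot":[0,0,0]},{"grip":0,"linear":[6,0,20],"rot":[0,0,0]},{"grip":0,"linear":[6.5,0,20],"rot":[0,0,0]},{"grip":0,"linear":[0,0,20],"rot":[0,0,0]},{"grip":0,"linear":[0,0,20],"rot":[0,0,0]},{"grip":0,"linear":[0,0,15],"rot":[0,0,0]},{"grip":0,"linear":[0,0,8],"rot":[0,0,0]},{"grip":0,"linear":[0,0,4],"rot":[0,0,0]},{"grip":0,"linear":[0,0,0],"rot":[0,0,0]},{"grip":0,"linear":[0,0,0],"rot":[0,0,0]},{"grip":0,"linear":[0,0,0],"rot":[0,0,0]},{"grip":0,"linear":[0,0,0],"rot":[0,0,0]}]' 20;python3 -c "
from h import *
goto(579.7,232.2,60,-0.187)"
```

```text
time_s: 2.7
eef_pos: [580.5, 232.7, 74.2]
ee_rot: [0.001, 0.093, 0.996, 0.0]
force: [-0.1, 0.1, -0.3]
grip_width: 0.002
rotvec(tool) [0.0006 0.0014 0.0001]
pos [580.5 232.7  74.2] F [-0.12  0.06 -0.34] grip 0.002 t 2.7 tool shift [ 0.69 -0.6  14.25]
```

```bash
python3 -m creep '[{"grip":0,"linear":[0,0,4],"rot":[0,0,0]},{"grip":0,"linear":[0,0,3],"rot":[0,0,0]},{"grip":0,"linear":[0,0,3],"rot":[0,0,0]},{"grip":0,"linear":[0,0,2],"rot":[0,0,0]},{"grip":0,"linear":[0,0,0],"rot":[0,0,0]},{"grip":0,"linear":[0,0,0],"rot":[0,0,0]}]' 20
for i in 1 2 3; do :; done
```

```text
time_s: 3.2
eef_pos: [580.1, 232.5, 61.1]
ee_rot: [-0.0, 0.093, 0.996, -0.0]
force: [-0.4, 1.2, 0.3]
grip_width: 0.001
```

Now 0.5 mm steps, checking force after each.

```bash
python3 -m creep '[{"grip":0,"linear":[0,0,0.7],"rot":[0,0,0]},{"grip":0,"linear":[0,0,0.7],"rot":[0,0,0]},{"grip":0,"linear":[0,0,0],"rot":[0,0,0]},{"grip":0,"linear":[0,0,0],"rot":[0,0,0]}]' 20 | grep -E "pos|force"
python3 -m creep '[{"grip":0,"linear":[0,0,0.6],"rot":[0,0,0]},{"grip":0,"linear":[0,0,0],"rot":[0,0,0]},{"grip":0,"linear":[0,0,0],"rot":[0,0,0]}]' 20| grep -E "pos|force"
python3 -m creep '[{"grip":0,"linear":[0,0,0.5],"rot":[0,0,0]},{"grip":0,"linear":[0,0,0],"rot":[0,0,0]},{"grip":0,"linear":[0,0,0],"rot":[0,0,0]}]' 20| grep -E "pos|force"
```

```text
eef_pos: [580.1, 232.5, 59.9]
force: [-0.3, 1.0, 0.7]
eef_pos: [580.1, 232.5, 59.3]
force: [-0.4, 0.3, -0.2]
eef_pos: [580.1, 232.5, 58.8]
force: [-0.5, 0.4, -0.8]
```

```bash
python3 -m creep '[{"grip":0,"linear":[0,0,0.5],"rot":[0,0,0]},{"grip":0,"linear":[0,0,0],"rot":[0,0,0]},{"grip":0,"linear":[0,0,0],"rot":[0,0,0]}]' 20 | grep -E "pos|force"
python3 -m creep '[{"grip":0,"linear":[0,0,0.4],"rot":[0,0,0]},{"grip":0,"linear":[0,0,0],"rot":[0,0,0]},{"grip":0,"linear":[0,0,0],"rot":[0,0,0]}]' 20| grep -E "pos|force"
```

```text
eef_pos: [580.1, 232.5, 58.3]
force: [-0.5, 0.1, 0.1]
eef_pos: [580.2, 232.5, 57.9]
force: [-0.2, -0.1, 0.4]
```

```bash
python3 -m creep '[{"grip":0,"linear":[0,0,0.4],"rot":[0,0,0]},{"grip":0,"linear":[0,0,0],"rot":[0,0,0]},{"grip":0,"linear":[0,0,0],"rot":[0,0,0]}]' 20 | grep -E "pos|force"
python3 -m creep '[{"grip":0,"linear":[0,0,0.4],"rot":[0,0,0]},{"grip":0,"linear":[0,0,0],"rot":[0,0,0]},{"grip":0,"linear":[0,0,0],"rot":[0,0,0]}]' 20| grep -E "pos|force"
```

```text
eef_pos: [580.3, 232.6, 57.9]
force: [-0.6, -0.8, 5.3]
eef_pos: [580.4, 232.6, 57.9]
force: [-1.9, -0.2, 7.8]
```

Contact at z = 57.9, about 8 N. I'll ease off slightly and start dragging.

```bash
python3 -m creep '[{"grip":0,"linear":[0,0,-0.2],"rot":[0,0,0]},{"grip":0,"linear":[1,0,0],"rot":[0,0,0]},{"grip":0,"linear":[2,0,0],"rot":[0,0,0]},{"grip":0,"linear":[2,0,0],"rot":[0,0,0]},{"grip":0,"linear":[2,0,0],"rot":[0,0,0]},{"grip":0,"linear":[2,0,0],"rot":[0,0,0]}]' 20 | grep -E "pos|force"; python3 -c "
from h import *
goto(514.3,244.9,57.5,-0.187);snap('2')"
```

```text
eef_pos: [571.9, 234.3, 57.9]
force: [1.6, 0.0, 5.2]
rotvec(tool) [ 0.0007  0.002  -0.0001]
pos [571.9 234.3  57.9] F [1.62 0.05 5.21] grip -0.0 t 5.53 tool shift [58.56 -0.25  0.4 ]
```

View pics/wrist2.png

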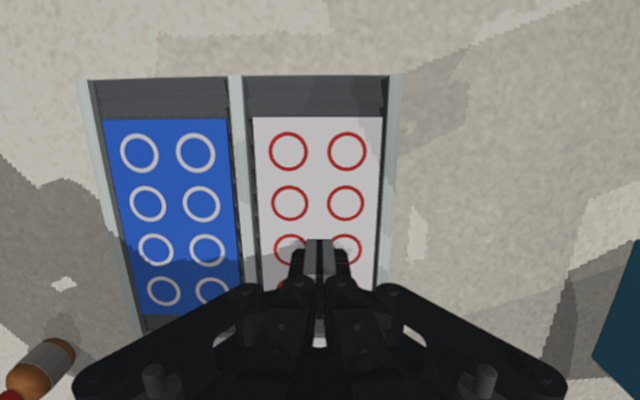

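The plate's front edge is at row 117 and the warmer's front edge at row 78. The drag force of 1.6 N matches the expected sliding friction, so I'll continue.

```bash
python3 -m creep '[{"grip":0,"linear":[2,0,0],"rot":[0,0,0]},{"grip":0,"linear":[3,0,0],"rot":[0,0,0]},{"grip":0,"linear":[3,0,0],"rot":[0,0,0]},{"grip":0,"linear":[3,0,0],"rot":[0,0,0]},{"grip":0,"linear":[3,0,0],"rot":[0,0,0]},{"grip":0,"linear":[3,0,0],"rot":[0,0,0]},{"grip":0,"linear":[3,0,0],"rot":[0,0,0]}]' 20 | grep -E "pos|force"
```

```text
eef_pos: [552.2, 238.0, 57.9]
force: [2.5, -0.2, 5.6]
```

```bash
python3 -m creep '[{"grip":0,"linear":[3,0,0],"rot":[0,0,0]},{"grip":0,"linear":[3,0,0],"rot":[0,0,0]},{"grip":0,"linear":[3,0,0],"rot":[0,0,0]},{"grip":0,"linear":[3,0,0],"rot":[0,0,0]},{"grip":0,"linear":[3,0,0],"rot":[0,0,0]},{"grip":0,"linear":[3,0,0],"rot":[0,0,0]}]' 20 | grep -E "pos|force"; python3 -c "
from h import *
goto(514.3,244.9,57.5,-0.187);snap('3')"
```

```text
eef_pos: [534.6, 241.4, 57.9]
force: [0.9, 0.1, 6.8]
rotvec(tool) [ 0.0008  0.0021 -0.0001]
pos [534.6 241.4  57.9] F [0.92 0.15 6.84] grip 0.005 t 6.67 tool shift [20.56 -0.28  0.43]
```

View pics/wrist3.png

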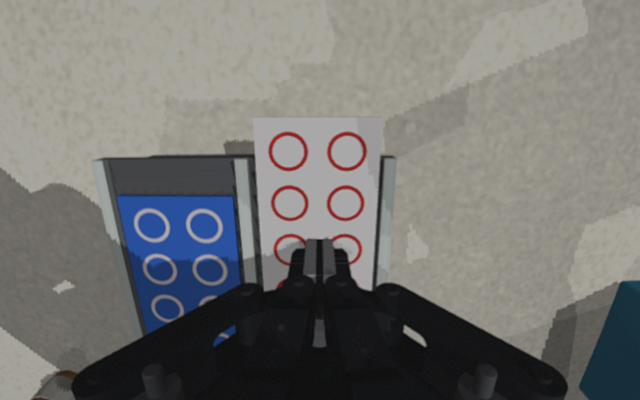

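The plate moves with the fingers without slipping (front edge still at row 117) and now overhangs the edge. Another 20 mm, then hold and lift.

```bash
python3 -m creep '[{"grip":0,"linear":[3,0,0],"rot":[0,0,0]},{"grip":0,"linear":[3,0,0],"rot":[0,0,0]},{"grip":0,"linear":[3,0,0],"rot":[0,0,0]},{"grip":0,"linear":[3,0,0],"rot":[0,0,0]},{"grip":0,"linear":[3,0,0],"rot":[0,0,0]},{"grip":0,"linear":[3,0,0],"rot":[0,0,0]},{"grip":0,"linear":[2,0,0],"rot":[0,0,0]},{"grip":0,"linear":[0,0,0],"rot":[0,0,0]},{"grip":0,"linear":[0,0,0],"rot":[0,0,0]}]' 20 | grep -E "pos|force"; python3 -m creep '[{"grip":0,"linear":[0,0,-1],"rot":[0,0,0]},{"grip":0,"linear":[0,0,-1],"rot":[0,0,0]},{"grip":0,"linear":[0,0,-2],"rot":[0,0,0]},{"grip":0,"linear":[0,0,-10],"rot":[0,0,0]},{"grip":0,"linear":[0,0,-20],"rot":[0,0,0]},{"grip":0,"linear":[0,0,-30],"rot":[0,0,0]},{"grip":0,"linear":[-10,0,-30],"rot":[0,0,0]},{"grip":0,"linear":[-20,0,-20],"rot":[0,0,0]},{"grip":0,"linear":[0,0,0],"rot":[0,0,0]},{"grip":0,"linear":[0,0,0],"rot":[0,0,0]},{"grip":0,"linear":[0,0,0],"rot":[0,0,0]}]' 20 | grep -E "pos|force"; python3 -c "
from h import *
goto(514.3,244.9,57.5,-0.187);snap('4',('wrist','top'))
im=cv2.imread('pics/wrist4.png')
cv2.imwrite('pics/w4_crop.png',cv2.resize(im[0:240,160:420],None,fx=3,fy=2.5,interpolation=cv2.INTER_CUBIC))
"
```

```text
eef_pos: [514.5, 245.2, 57.9]
force: [-1.0, -0.7, 7.5]
eef_pos: [542.9, 239.3, 170.4]
force: [0.3, -0.2, -0.7]
rotvec(tool) [-0.0008 -0.0019 -0.    ]
pos [542.9 239.3 170.4] F [ 0.29 -0.17 -0.71] grip 0.0 t 8.38 tool shift [ 29.14   0.14 112.92]
```

View pics/w4_crop.png

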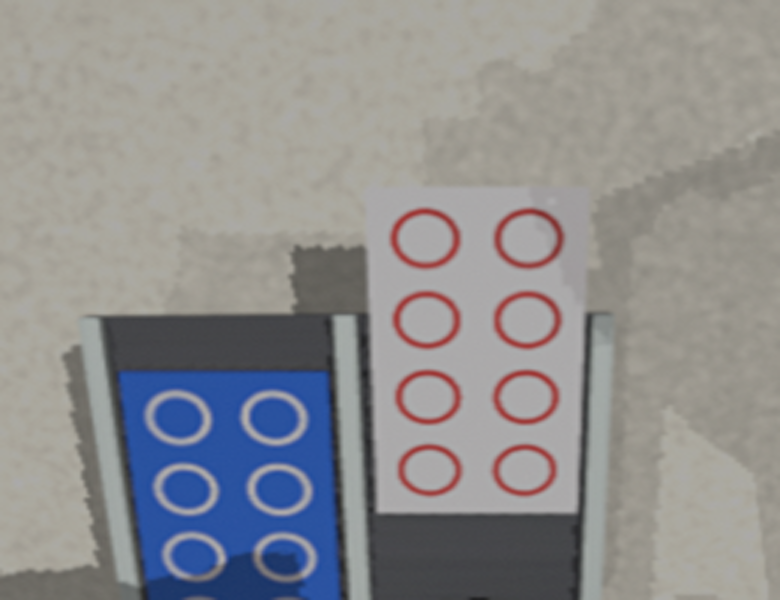

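Plate front is at crop row 187, its rear at row 514 and the warmer's front edge at row 315. Now the plate's world pose.

Run:
```python
from h import *
cam=load("wrist4")
f=lambda a: (np.array(a,float)+.5)/[3,2.5]+[160,0]-.5
P=on_plane(f([[366,187],[590,187],[377,514],[580,514]]),57.9,cam);print(P.round(1).tolist(),P.mean(0))
d=P[2:].mean(0)-P[:2].mean(0);print(d,np.arctan2(d[1],d[0]),np.linalg.norm(d))
e=on_plane(f([[345,315],[103,316],[601,314]]),58.9,cam);print(e.round(1))
q=np.array([551.7,200.1,-5.1]);c,s=np.cos(-.187),np.sin(-.187);print("in warmer",((P-q)@np.array([[c,-s,0],[s,c,0],[0,0,1]])).round(1).tolist())
```

```text
[[439.8, 228.6, 57.9], [450.9, 287.0, 57.9], [547.8, 207.6, 57.9], [559.0, 267.4, 57.9]] [499.36237137 247.64672688  57.9       ]
[108.09071427 -20.3263932    0.        ] -0.1858786314237616 109.98529343445273
[[477.8 214.3  58.9]
 [465.  147.7  58.9]
 [490.6 283.8  58.9]]
in warmer [[-115.3, 7.2, 63.0], [-115.2, 66.7, 63.0], [-5.3, 6.6, 63.0], [-5.3, 67.5, 63.0]]
```

```bash
python3 -c "
from h import *
goto(460.0,255.0,100,-0.1865)"
```

```text
rotvec(tool) [-0.001  -0.0025 -0.0002]
pos [542.7 239.5 170.1] F [-1.03 -0.42 -0.32] grip 0.005 t 8.48 tool shift [ 8.416e+01 -8.000e-02  7.011e+01]
```

```bash
python3 -m creep '[{"grip":85,"linear":[20,0,0],"rot":[0,0,0]},{"grip":85,"linear":[20,0,0],"rot":[0,0,0]},{"grip":85,"linear":[20,0,0],"rot":[0,0,0]},{"grip":85,"linear":[16,0,20],"rot":[0,0,0]},{"grip":85,"linear":[8,0,20],"rot":[0,0,0]},{"grip":85,"linear":[0,0,20],"rot":[0,0,0]},{"grip":85,"linear":[0,0,10],"rot":[0,0,0]},{"grip":85,"linear":[0,0,0],"rot":[0,0,0]},{"grip":85,"linear":[0,0,0],"rot":[0,0,0]},{"grip":85,"linear":[0,0,0],"rot":[0,0,0]}]' 20; python3 -c "
from h import *
goto(460.0,255.0,34,-0.1865); snap('5')"
```

```text
time_s: 9.32
eef_pos: [461.9, 255.1, 102.2]
ee_rot: [0.001, 0.093, 0.996, 0.0]
force: [0.1, 0.8, 0.2]
grip_width: 0.998
rotvec(tool) [ 0.0006  0.0012 -0.0006]
pos [461.9 255.1 102.2] F [0.09 0.81 0.22] grip 0.998 t 9.32 tool shift [ 1.81 -0.49 68.15]
```

View pics/wrist5.png

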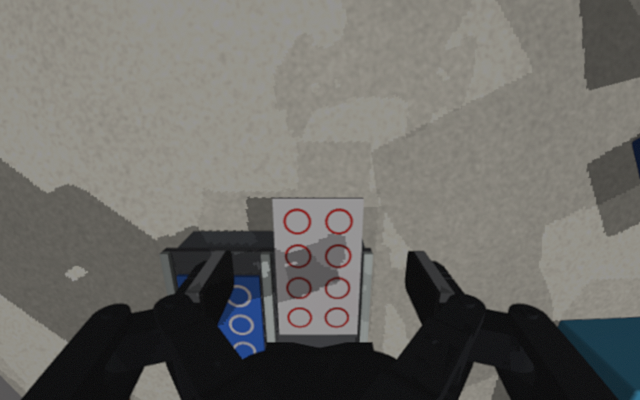

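The jaws (inner faces at columns 232 and 408) straddle the plate (273–363), centred within a pixel or two. I'll descend.

```bash
python3 -m creep '[{"grip":85,"linear":[1.8,-0.5,10],"rot":[0,0,0]},{"grip":85,"linear":[0,0,10],"rot":[0,0,0]},{"grip":85,"linear":[0,0,10],"rot":[0,0,0]},{"grip":85,"linear":[0,0,10],"rot":[0,0,0]},{"grip":85,"linear":[0,0,10],"rot":[0,0,0]},{"grip":85,"linear":[0,0,8],"rot":[0,0,0]},{"grip":85,"linear":[0,0,6],"rot":[0,0,0]},{"grip":85,"linear":[0,0,4],"rot":[0,0,0]},{"grip":85,"linear":[0,0,0],"rot":[0,0,0]},{"grip":85,"linear":[0,0,0],"rot":[0,0,0]}]' 20; python3 -c "
from h import *
goto(460.0,255.0,34,-0.1865); snap('6',('wrist','scene'))"
```

```text
time_s: 10.2
eef_pos: [459.5, 254.9, 33.3]
ee_rot: [0.0, 0.093, 0.996, 0.0]
force: [-1.0, 0.3, -0.6]
grip_width: 0.997
rotvec(tool) [ 0.0001  0.0001 -0.0005]
pos [459.5 254.9  33.3] F [-0.96  0.31 -0.65] grip 0.997 t 10.2 tool shift [-0.47  0.18 -0.65]
```

View pics/wrist6.png

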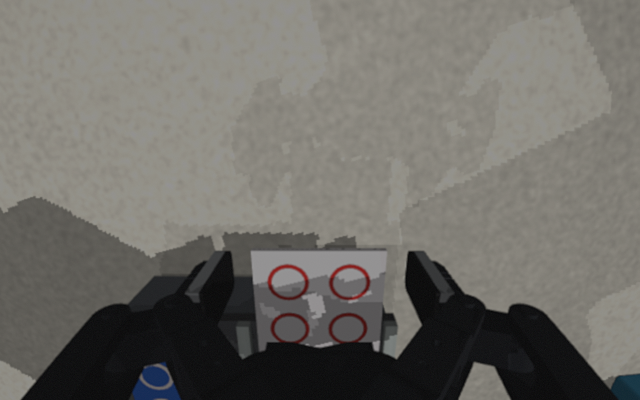

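The plate end is between the pads (cols 250–387, jaws 232/408). I'll close gently at 20 N.

```bash
python3 -m creep '[{"grip":75,"linear":[0,0,0],"rot":[0,0,0]},{"grip":68,"linear":[0,0,0],"rot":[0,0,0]},{"grip":64,"linear":[0,0,0],"rot":[0,0,0]},{"grip":62,"linear":[0,0,0],"rot":[0,0,0]},{"grip":60,"linear":[0,0,0],"rot":[0,0,0]},{"grip":58,"linear":[0,0,0],"rot":[0,0,0]},{"grip":56,"linear":[0,0,0],"rot":[0,0,0]},{"grip":50,"linear":[0,0,0],"rot":[0,0,0]},{"grip":50,"linear":[0,0,0],"rot":[0,0,0]},{"grip":50,"linear":[0,0,0],"rot":[0,0,0]}]' 20; python3 -c "
from h import *
goto(460.0,255.0,34,-0.1865); snap('7',('wrist','scene'))"
```

```text
time_s: 11.13
eef_pos: [459.4, 254.9, 33.4]
ee_rot: [0.0, 0.093, 0.996, 0.0]
force: [0.0, 0.4, 2.2]
grip_width: 0.69
rotvec(tool) [ 0.0001  0.0002 -0.0005]
pos [459.4 254.9  33.4] F [0.05 0.43 2.15] grip 0.69 t 11.13 tool shift [-0.54  0.21 -0.63]
```

View pics/wrist7.png

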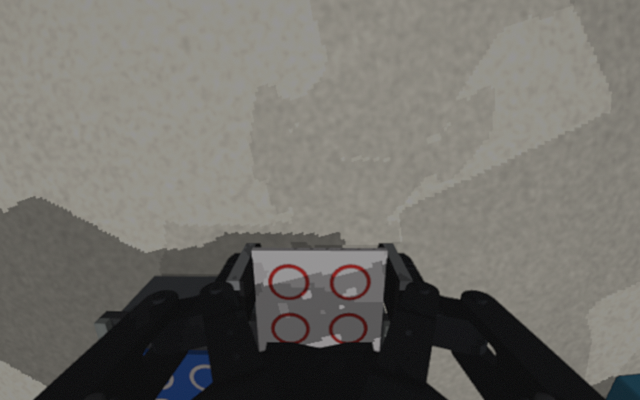

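Gripped at 59 mm opening. I'll lift a little first and check.

```bash
python3 -m creep '[{"grip":50,"linear":[0,0,-1],"rot":[0,0,0]},{"grip":50,"linear":[0,0,-1],"rot":[0,0,0]},{"grip":50,"linear":[0,0,-2],"rot":[0,0,0]},{"grip":50,"linear":[0,0,-4],"rot":[0,0,0]},{"grip":50,"linear":[0,0,-6],"rot":[0,0,0]},{"grip":50,"linear":[0,0,-6],"rot":[0,0,0]},{"grip":50,"linear":[0,0,0],"rot":[0,0,0]},{"grip":50,"linear":[0,0,0],"rot":[0,0,0]}]' 40; python3 -c "
from h import *
goto(460.0,255.0,34,-0.1865); snap('8',('wrist','scene'))
im=cv2.imread('pics/scene8.png')
cv2.imwrite('pics/s8_crop.png',cv2.resize(im[120:260,340:500],None,fx=4,fy=4,interpolation=cv2.INTER_CUBIC))
im=cv2.imread('pics/wrist8.png')
cv2.imwrite('pics/w8_crop.png',cv2.resize(im[200:400,180:460],None,fx=2.7,fy=2.7,interpolation=cv2.INTER_CUBIC))"
```

```text
time_s: 11.9
eef_pos: [459.6, 254.9, 53.8]
ee_rot: [0.0, 0.093, 0.996, 0.0]
force: [-0.1, -0.3, -0.5]
grip_width: 0.686
rotvec(tool) [ 0.0005  0.0009 -0.0005]
pos [459.6 254.9  53.8] F [-0.08 -0.28 -0.45] grip 0.686 t 11.9 tool shift [-0.37  0.12 19.8 ]
```

View pics/s8_crop.png

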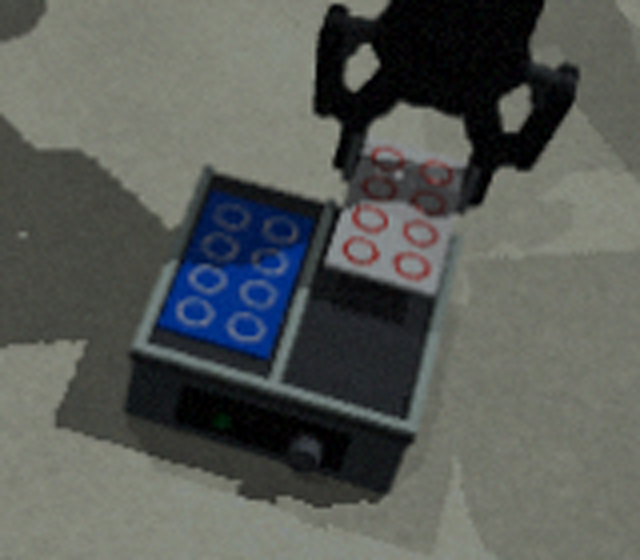

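View pics/w8_crop.png

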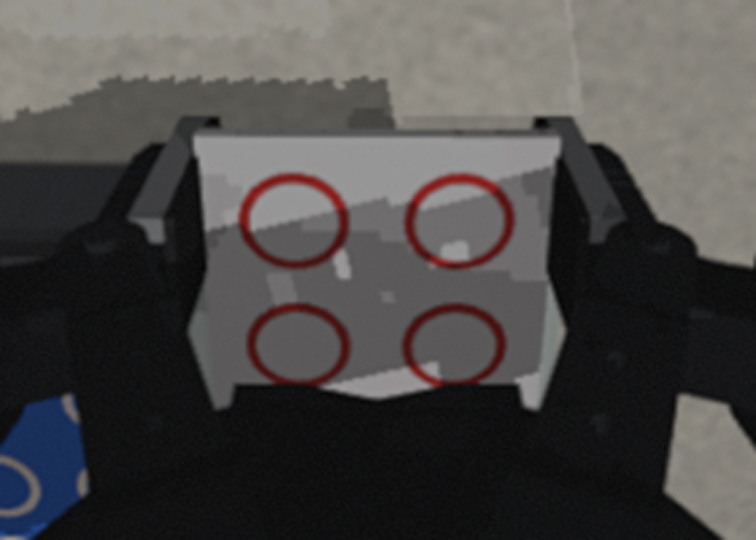

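It's lifted and looks level. I'll check the pitch by fitting a plane to the scene depth, and refine the view box pose from the first top view with its depth data.

```bash
python3 - <<'E'
from h import *
cam=load("scene8")
poly=np.array([[345,225],[440,240],[428,285],[335,262]])/4+[340,120]
poly2=np.array([[365,165],[460,180],[440,280],[340,258]])/4+[340,120]
for pl in (poly,poly2):
    m=np.zeros((400,640),np.uint8);cv2.fillPoly(m,[pl.astype(np.int32)],1)
    v,u=np.nonzero(m);X=depthpt(np.c_[u,v],cam);X=X[(X[:,2]>40)&(X[:,2]<110)]
    A=np.c_[X[:,:2]-X[:,:2].mean(0),np.ones(len(X))]
    co=np.linalg.lstsq(A,X[:,2],rcond=None)[0]
    print(len(X),co.round(3),X.mean(0).round(1),X.std(0).round(1),(X[:,2]-A@co).std())
E
python3 -c "
import cv2
im=cv2.imread('pics/scene8.png')
cv2.imwrite('pics/sv_crop.png',cv2.resize(im[140:235,180:270],None,fx=6,fy=6,interpolation=cv2.INTER_CUBIC))"
```

```text
288 [ 9.0000e-03 -5.0000e-03  7.7948e+01] [533.2 241.   77.9] [10.1 15.6  1.1] 1.0910706950515114
662 [ 1.1000e-02 -5.8000e-02  7.6875e+01] [505.6 248.9  76.9] [23.9 16.7  3.2] 2.986730193094041
```

View pics/sv_crop.png

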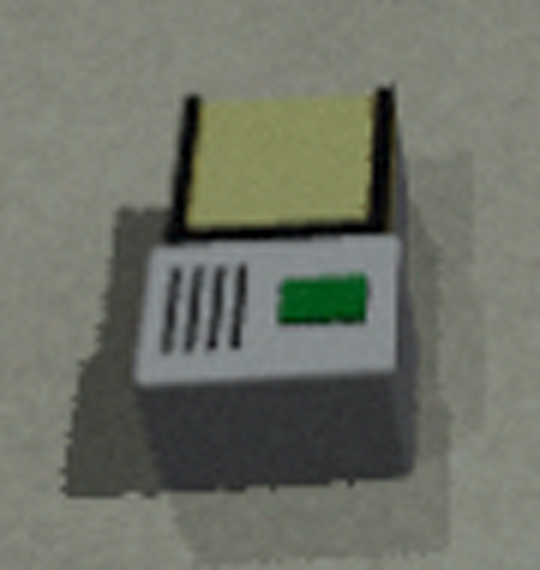

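The plate is level (about 0.01 rad). Next: lift high, turn to the view box's heading and pause beyond it, so the wrist camera sees it unobstructed.

```bash
python3 -m creep '[{"grip":50,"linear":[0,0,-10],"rot":[0,0,0]},{"grip":50,"linear":[0,0,-20],"rot":[0,0,0]},{"grip":50,"linear":[0,0,-25],"rot":[0,0,0]},{"grip":50,"linear":[0,0,-25],"rot":[0,0,0]},{"grip":50,"linear":[0,0,-25],"rot":[0,0,0]},{"grip":50,"linear":[0,0,-20],"rot":[0,0,0]},{"grip":50,"linear":[0,0,-15],"rot":[0,0,-0.06]},{"grip":50,"linear":[0,0,-6],"rot":[0,0,-0.08]},{"grip":50,"linear":[0,0,0],"rot":[0,0,-0.08]},{"grip":50,"linear":[0,0,0],"rot":[0,0,-0.08]},{"grip":50,"linear":[0,0,0],"rot":[0,0,-0.08]},{"grip":50,"linear":[0,0,0],"rot":[0,0,-0.08]}]' 40; python3 -c "
from h import *
goto(605,-209,200,0.275)"
```

```text
time_s: 13.0
eef_pos: [459.3, 254.9, 199.9]
ee_rot: [0.0, -0.138, 0.99, 0.0]
force: [0.1, -0.1, 0.7]
grip_width: 0.687
rotvec(tool) [-0.      0.0002  0.002 ]
pos [459.3 254.9 199.9] F [ 0.11 -0.09  0.66] grip 0.687 t 13.0 tool shift [-1.431e+01 -4.860e+02 -1.000e-01]
```

```bash
python3 -m creep '[{"grip":50,"linear":[0,-15,0],"rot":[0,0,0]},{"grip":50,"linear":[-1,-25,0],"rot":[0,0,0]},{"grip":50,"linear":[-1,-28,0],"rot":[0,0,0]},{"grip":50,"linear":[-1,-28,0],"rot":[0,0,0]},{"grip":50,"linear":[-1,-28,0],"rot":[0,0,0]},{"grip":50,"linear":[-1,-28,0],"rot":[0,0,0]},{"grip":50,"linear":[-1,-28,0],"rot":[0,0,0]},{"grip":50,"linear":[-1,-28,0],"rot":[0,0,0]},{"grip":50,"linear":[0,-28,0],"rot":[0,0,0]},{"grip":50,"linear":[0,-28,0],"rot":[0,0,0]},{"grip":50,"linear":[0,-28,0],"rot":[0,0,0]},{"grip":50,"linear":[0,-28,0],"rot":[0,0,0]}]' 40; python3 -c "
from h import *
goto(605,-209,200,0.275)"
```

```text
time_s: 14.0
eef_pos: [552.5, -52.8, 199.9]
ee_rot: [0.0, -0.136, 0.991, -0.0]
force: [1.0, 0.4, -0.4]
grip_width: 0.685
rotvec(tool) [-0.0001  0.0001 -0.0021]
pos [552.5 -52.8 199.9] F [ 1.02  0.41 -0.38] grip 0.685 t 14.0 tool shift [-8.1300e+00 -1.6463e+02 -1.0000e-01]
```

```bash
python3 -m creep '[{"grip":50,"linear":[-2,-28,0],"rot":[0,0,0]},{"grip":50,"linear":[-2,-28,0],"rot":[0,0,0]},{"grip":50,"linear":[-2,-28,0],"rot":[0,0,0]},{"grip":50,"linear":[-2,-28,0],"rot":[0,0,0]},{"grip":50,"linear":[0,-22,0],"rot":[0,0,0]},{"grip":50,"linear":[0,-10,0],"rot":[0,0,0]},{"grip":50,"linear":[0,0,0],"rot":[0,0,0]},{"grip":50,"linear":[0,0,0],"rot":[0,0,0]},{"grip":50,"linear":[0,0,0],"rot":[0,0,0]}]' 40; python3 -c "
from h import *
goto(605,-209,200,0.275);snap('9')
im=cv2.imread('pics/wrist9.png')"
```

```text
time_s: 14.75
eef_pos: [598.8, -186.5, 199.6]
ee_rot: [-0.0, -0.137, 0.991, 0.0]
force: [-0.3, -0.7, -0.2]
grip_width: 0.69
rotvec(tool) [ 0.0004  0.     -0.001 ]
pos [ 598.8 -186.5  199.6] F [-0.31 -0.75 -0.17] grip 0.69 t 14.75 tool shift [  0.1  -23.33  -0.4 ]
```

View pics/wrist9.png

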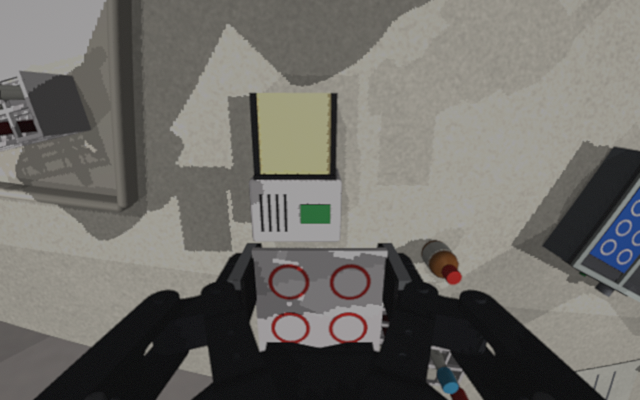

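The view box is in clear view: window at (255–333, 93–178), housing down to row 240, and the plate steady in the grip. I'll enlarge the view box.

```bash
python3 -c "
import cv2
im=cv2.imread('pics/wrist9.png')
cv2.imwrite('pics/w9_crop.png',cv2.resize(im[85:245,240:350],None,fx=3.6,fy=3.6,interpolation=cv2.INTER_CUBIC))"
```

```text
(no output)
```

View pics/w9_crop.png

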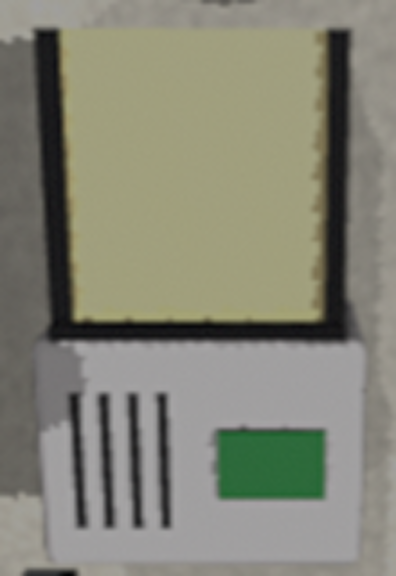

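Run:
```python
from h import *
cam=load("wrist9")
f=lambda a: (np.array(a,float)+.5)/3.6+[240,85]-.5
pts=[([36,29],[-40,-40,64]),([350,29],[-40,40,64]),([59,29],[-40,-34,64]),([328,29],[-40,34,64]),
([50,562],[108,-46,66]),([357,560],[108,46,66]),
([73,323],[36,-34,66]),([325,323],[36,34,66])]
px=f([p for p,_ in pts]);m=[a for _,a in pts]
q,r=fit(m,px,cam,[559,-222,-3,.275]);print(q.round(3),r.round(2).tolist())
q,r=fit(m[:6],px[:6],cam,[559,-222,-3,.275]);print("no stop",q.round(3),r.round(2).tolist())
# row of stop foot/top
for z in(60,68):print(z,(proj(np.array([[36*np.cos(q[3])+q[0],36*np.sin(q[3])+q[1],z+q[2]]]),cam)-[240,85])*3.6)
print(depthpt([[290,130],[295,150],[280,140],[300,110],[290,235],[290,190],[330,220]],cam).round(1).tolist())
```

```text
[ 5.60433e+02 -2.21968e+02 -1.10820e+01  2.72000e-01] [[0.11, 0.05], [0.02, -0.05], [0.22, 0.01], [-0.42, -0.07], [-0.82, -0.0], [1.18, 0.86], [0.22, -0.38], [-0.48, -0.26]]
no stop [ 5.60391e+02 -2.22052e+02 -1.14640e+01  2.72000e-01] [[0.13, -0.02], [-0.06, -0.09], [0.24, -0.06], [-0.49, -0.12], [-0.84, -0.23], [1.06, 0.66]]
60 [[198.55108069 315.13846044]]
68 [[196.25789795 321.59205418]]
[[555.3, -227.1, 54.6], [572.3, -217.9, 54.2], [567.1, -234.2, 53.1], [535.2, -222.8, 52.9], [657.3, -201.1, 59.8], [611.0, -212.7, 58.7], [629.2, -166.6, 62.8]]
```

Run:
```python
from h import *
cam=load("wrist9")
f=lambda a: (np.array(a,float)+.5)/3.6+[240,85]-.5
pts=[([36,29],[-40,-40,64]),([350,29],[-40,40,64]),([59,29],[-40,-34,64]),([328,29],[-40,34,64]),
([50,562],[108,-46,66]),([357,560],[108,46,66]),
([73,323],[36,-34,68]),([325,323],[36,34,68])]
px=f([p for p,_ in pts]);m=np.array([a for _,a in pts],float)
for mm in (m,m[:6],m[[0,1,2,3,6,7]]):
    k=len(mm); pp=px[:6] if k==6 and mm[4,0]==108 else (px if k==8 else px[[0,1,2,3,6,7]])
    def g(p):
        c,s=np.cos(p[2]),np.sin(p[2]); M=np.array([[c,-s,0],[s,c,0],[0,0,1]])
        return (proj(mm@M.T+[p[0],p[1],-6.3],cam)-pp).ravel()
    r=least_squares(g,[560,-222,.27]);print(r.x.round(3),r.fun.round(1))
d=cam[4]
v,u=np.mgrid[100:170:3,262:328:3];X=depthpt(np.c_[u.ravel(),v.ravel()],cam);print(X.mean(0),np.median(X[:,2]),X[:,2].std())
# same for table & held plate
v,u=np.mgrid[100:170:5,360:400:5];X=depthpt(np.c_[u.ravel(),v.ravel()],cam);print("table",np.median(X[:,2]))
v,u=np.mgrid[255:335:4,275:365:4];X=depthpt(np.c_[u.ravel(),v.ravel()],cam)
A=np.c_[X[:,:2]-X[:,:2].mean(0),np.ones(len(X))];co=np.linalg.lstsq(A,X[:,2],rcond=None)[0];print("plate",X.mean(0),co)
# plate front end edge in wrist image -> world at plate top z
im=cv2.imread('pics/wrist9.png');cv2.imwrite('pics/w9p.png',cv2.resize(im[230:350,220:420],None,fx=4,fy=4,interpolation=cv2.INTER_CUBIC))
```

```text
[ 5.59721e+02 -2.21721e+02  2.72000e-01] [-0.6 -0.9  0.8 -1.  -0.4 -0.9  0.3 -1.  -1.4  1.5  1.9  2.3 -0.7  0.6
  0.2  0.7]
[ 5.59916e+02 -2.21748e+02  2.71000e-01] [-0.7 -0.7  0.7 -0.7 -0.5 -0.7  0.2 -0.8 -1.5  1.6  1.8  2.5]
[ 5.60107e+02 -2.21525e+02  2.73000e-01] [-0.6 -0.3  0.8 -0.5 -0.4 -0.4  0.3 -0.6 -0.5  1.1  0.3  1.1]
[ 558.77469046 -222.86076117   54.70542968] 53.647998582629896 17.696397606143766
table -0.63958767194144
plate [ 606.14509187 -184.22260515  223.24593032] [-1.20957606e-01 -3.07631465e-02  2.23245930e+02]
```

View pics/w9p.png

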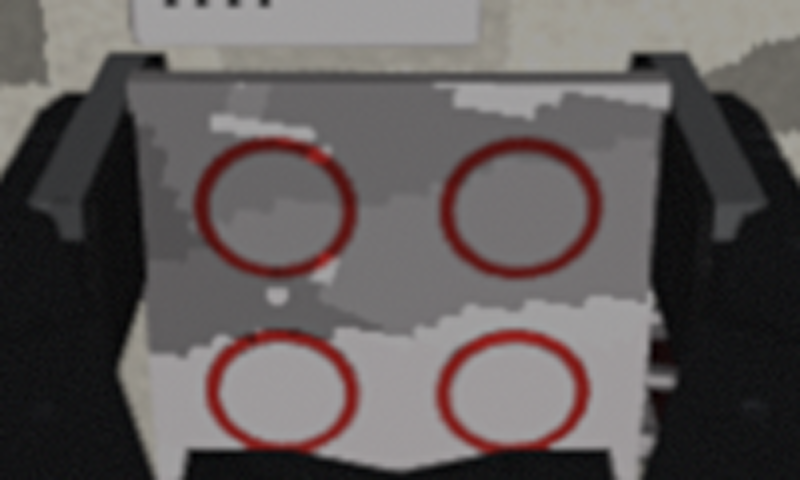

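Run:
```python
from h import *
for n in ("wrist7","wrist8","wrist9"):
    cam=load(n); v,u=np.mgrid[256:332:3,280:362:3];px=np.c_[u.ravel(),v.ravel()]
    X=depthpt(px,cam); ok=np.abs(X[:,2]-np.median(X[:,2]))<6; X=X[ok]
    yaw=.272 if n=="wrist9" else -.187
    a=(X[:,0]-X[:,0].mean())*np.cos(yaw)+(X[:,1]-X[:,1].mean())*np.sin(yaw)
    print(n,ok.mean(),np.polyfit(a,X[:,2],1),np.median(X[:,2]), np.std(X[:,2]))
    im=cv2.imread(f'pics/{n}.png').astype(int); red=((im[:,:,2]-im[:,:,1])>60).astype(np.uint8)
    red[:240]=0; red[340:]=0; red[:,:260]=0;red[:,380:]=0
    nn,l,st,c=cv2.connectedComponentsWithStats(red); 
    print([(c[i].round(1).tolist(),st[i,4]) for i in range(1,nn) if st[i,4]>60])
```

```text
wrist7 0.9986263736263736 [9.47299283e-03 5.71601174e+01] 57.17430377766367 0.5673261082119593
[([287.8, 272.3], np.int32(170)), ([348.7, 274.8], np.int32(176))]
wrist8 0.9931318681318682 [-2.39007341e-03  7.73423616e+01] 77.35950694877738 0.544252721913632
[([287.0, 271.8], np.int32(167)), ([349.6, 274.6], np.int32(177))]
wrist9 0.9958791208791209 [-1.20843101e-03  2.22972377e+02] 222.9768074356936 0.5308016575515832
[([299.9, 280.0], np.int32(89)), ([350.0, 282.0], np.int32(152)), ([289.6, 324.4], np.int32(200)), ([348.1, 323.7], np.int32(209))]
```

Run:
```python
from h import *
from rig import sensors
cam=load("wrist9")
f=lambda a: (np.array(a,float)+.5)/4+[220,230]-.5
P=on_plane(f([[127,81],[673,81]]),223.6,cam)
s=sensors.sense();p=s["eef_pos"];c,sn=np.cos(.2735),np.sin(.2735)
for X in P: d=X-p; print("fwd",d[0]*c+d[1]*sn,"left",-d[0]*sn+d[1]*c)
cam=load("wrist7")
P=on_plane(f([[127,81],[673,81]]),57.9,cam);p=np.array([459.4,254.9,33.4]);c,sn=np.cos(-.1865),np.sin(-.1865)
for X in P: d=X-p; print("fwd",d[0]*c+d[1]*sn,"left",-d[0]*sn+d[1]*c)
u=np.array([np.cos(.272),np.sin(.272)]);T=np.array([559.9,-221.8])-26*u-40.5*u;print(T)
goto(T[0],T[1],90,.272)
```

```text
fwd -15.058843393369134 left -29.509276640693365
fwd -15.118162030770488 left 30.34217729285973
fwd -15.366924125504639 left -29.275954257616743
fwd -15.360155891265583 left 30.330861159653963
[ 495.84483883 -239.66578651]
rotvec(tool) [0.0002 0.0001 0.0023]
pos [ 598.8 -186.5  199.7] F [-0.05 -0.12  0.07] grip 0.684 t 14.8 tool shift [113.47 -23.57 109.67]
```

The plate is centred in the jaws (±30 mm), with its centre about 40 mm ahead of the TCP. I'll back off to a point in front of the view box, then descend.

```bash
python3 -m creep '[{"grip":50,"linear":[15,-4,0],"rot":[0,0,0.0023]},{"grip":50,"linear":[25,-6,0],"rot":[0,0,0]},{"grip":50,"linear":[25,-6,0],"rot":[0,0,0]},{"grip":50,"linear":[25,-6,0],"rot":[0,0,0]},{"grip":50,"linear":[18,-1.5,10],"rot":[0,0,0]},{"grip":50,"linear":[5.5,0,20],"rot":[0,0,0]},{"grip":50,"linear":[0,0,20],"rot":[0,0,0]},{"grip":50,"linear":[0,0,20],"rot":[0,0,0]},{"grip":50,"linear":[0,0,20],"rot":[0,0,0]},{"grip":50,"linear":[0,0,14],"rot":[0,0,0]},{"grip":50,"linear":[0,0,0],"rot":[0,0,0]},{"grip":50,"linear":[0,0,0],"rot":[0,0,0]}]' 40; python3 -c "
from h import *
goto(495.8,-239.7,39,0.272)"
```

```text
time_s: 15.8
eef_pos: [495.9, -240.1, 95.6]
ee_rot: [-0.0, -0.135, 0.991, 0.0]
force: [0.0, -0.6, 0.4]
grip_width: 0.687
rotvec(tool) [ 0.0005 -0.0003 -0.0003]
pos [ 495.9 -240.1   95.6] F [ 0.02 -0.59  0.45] grip 0.687 t 15.8 tool shift [-1.000e-02  4.200e-01  5.659e+01]
```

```bash
python3 -m creep '[{"grip":50,"linear":[0,0.4,10],"rot":[0,0,0]},{"grip":50,"linear":[0,0,12],"rot":[0,0,0]},{"grip":50,"linear":[0,0,12],"rot":[0,0,0]},{"grip":50,"linear":[0,0,10],"rot":[0,0,0]},{"grip":50,"linear":[0,0,4],"rot":[0,0,0]},{"grip":50,"linear":[0,0,0],"rot":[0,0,0]},{"grip":50,"linear":[0,0,0],"rot":[0,0,0]},{"grip":50,"linear":[0,0,0],"rot":[0,0,0]}]' 40; python3 -c "
from h import *
goto(495.8,-239.7,37,0.272);snap('10',('wrist','scene','top'))
im=cv2.imread('pics/scene10.png');a=cv2.resize(im[130:220,180:270],None,fx=4.4,fy=4.4,interpolation=cv2.INTER_CUBIC)
im=cv2.imread('pics/top10.png');b=cv2.resize(im[170:260,385:475],None,fx=4.4,fy=4.4,interpolation=cv2.INTER_CUBIC)
cv2.imwrite('pics/c10.png',np.hstack([a,b]))"
```

```text
time_s: 16.47
eef_pos: [496.1, -240.8, 48.0]
ee_rot: [0.0, -0.135, 0.991, -0.0]
force: [1.0, -0.2, -0.5]
grip_width: 0.682
rotvec(tool) [-0.0011  0.0008 -0.0012]
pos [ 496.1 -240.8   48. ] F [ 1.   -0.22 -0.46] grip 0.682 t 16.47 tool shift [ 0.04  1.13 11.01]
```

View pics/c10.png

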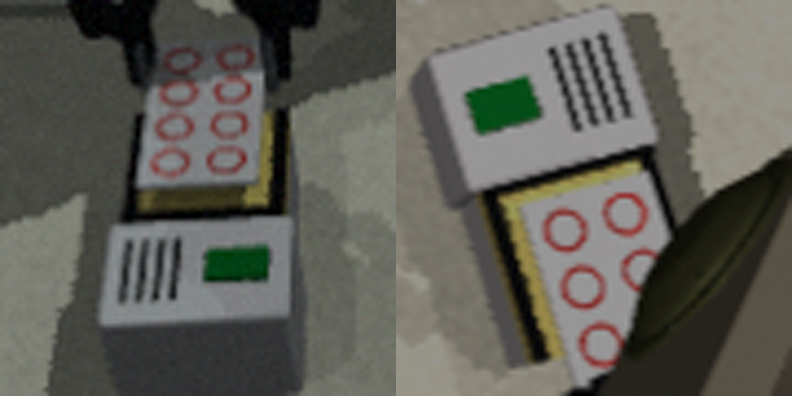

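View pics/wrist10.png

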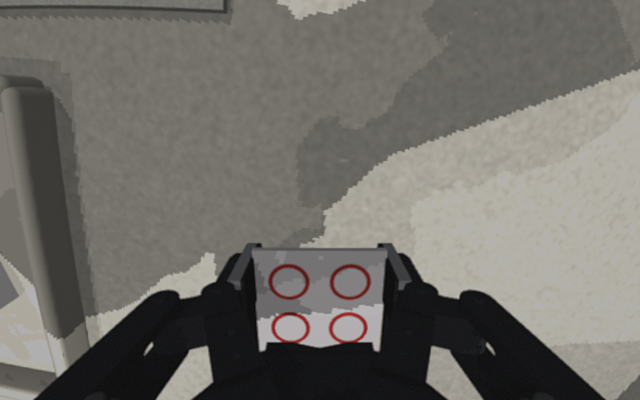

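The scene and top views show the plate above the window, perhaps a bit to -y. I'll quantify that from both views before lowering.

Run:
```python
from h import *
u=np.array([np.cos(.272),np.sin(.272)]);n=np.array([-u[1],u[0]]);o=np.array([559.9,-221.8])
def show(cam,px,z,l):
    for X in on_plane(px,z,cam): print(l,"x %.1f y %.1f"%((X[:2]-o)@u,(X[:2]-o)@n))
ct=load("top10"); cs=load("scene10")
g=lambda a,x0,y0,off: (np.array(a,float)-[off,0]+.5)/4.4+[x0,y0]-.5
show(ct,g([[524,205],[652,172]],385,170,396),72.5,"top plate far L,R")
show(ct,g([[500,198],[640,163]],385,170,396),54.2,"top window far L,R")
show(ct,g([[550,357]],385,170,396),57.5,"top rim inner front L")
show(cs,g([[137,187],[258,187]],180,130,0),72.5,"scene plate far R,L")
show(cs,g([[138,207],[275,203]],180,130,0),57,"scene window far R,L")
show(cs,g([[290,110],[275,110]],180,130,0),58,"scene rim front L outer, inner")
```

```text
top plate far L,R x 28.3 y 27.0
top plate far L,R x 27.2 y -32.4
top window far L,R x 35.5 y 32.0
top window far L,R x 33.8 y -34.4
top rim inner front L x -38.5 y 33.0
scene plate far R,L x 28.3 y -31.1
scene plate far R,L x 32.5 y 28.9
scene window far R,L x 26.7 y -33.4
scene window far R,L x 28.7 y 35.4
scene rim front L outer, inner x -38.9 y 40.9
scene rim front L outer, inner x -39.4 y 33.0
```

The plate is about 1.7 mm to -y and its far end is 7–8 mm short of the stop. I'll correct y, then lower.

```bash
python3 -m creep '[{"grip":50,"linear":[0,1.7,4],"rot":[0,0,0]},{"grip":50,"linear":[0,0,4],"rot":[0,0,0]},{"grip":50,"linear":[0,0,2],"rot":[0,0,0]},{"grip":50,"linear":[0,0,1],"rot":[0,0,0]},{"grip":50,"linear":[0,0,0],"rot":[0,0,0]},{"grip":50,"linear":[0,0,0],"rot":[0,0,0]},{"grip":50,"linear":[0,0,0],"rot":[0,0,0]}]' 40|grep -E 'pos|force|time'
python3 -m creep '[{"grip":50,"linear":[0,0,0.6],"rot":[0,0,0]},{"grip":50,"linear":[0,0,0],"rot":[0,0,0]},{"grip":50,"linear":[0,0,0],"rot":[0,0,0]}]' 40|grep -E 'pos|force|time'
python3 -c "
from h import *
goto(495.8,-239.7,33,0.272)"
```

```text
time_s: 17.2
eef_pos: [495.4, -239.0, 36.4]
force: [-0.1, -0.5, 1.0]
time_s: 17.45
eef_pos: [495.3, -238.9, 35.7]
force: [-0.2, 0.0, -0.5]
rotvec(tool) [ 0.     -0.     -0.0013]
pos [ 495.3 -238.9   35.7] F [-0.18  0.05 -0.54] grip 0.685 t 17.45 tool shift [-0.28 -0.91  2.71]
```

```bash
for i in 1; do python3 -m creep '[{"grip":50,"linear":[0,0,0.6],"rot":[0,0,0]},{"grip":50,"linear":[0,0,0.4],"rot":[0,0,0]},{"grip":50,"linear":[0,0,0],"rot":[0,0,0]},{"grip":50,"linear":[0,0,0],"rot":[0,0,0]}]' 40|grep -E 'pos|force|time'; done
python3 -m creep '[{"grip":50,"linear":[0,0,0.5],"rot":[0,0,0]},{"grip":50,"linear":[0,0,0],"rot":[0,0,0]},{"grip":50,"linear":[0,0,0],"rot":[0,0,0]}]' 40|grep -E 'pos|force|time'
```

```text
time_s: 17.78
eef_pos: [495.3, -238.9, 34.7]
force: [-0.0, 0.5, 0.2]
time_s: 18.03
eef_pos: [495.3, -238.9, 34.2]
force: [-0.2, -0.1, 0.1]
```

```bash
python3 -m creep '[{"grip":50,"linear":[0,0,0.4],"rot":[0,0,0]},{"grip":50,"linear":[0,0,0],"rot":[0,0,0]},{"grip":50,"linear":[0,0,0],"rot":[0,0,0]}]' 40|grep -E 'pos|force|time'
python3 -m creep '[{"grip":50,"linear":[0,0,0.4],"rot":[0,0,0]},{"grip":50,"linear":[0,0,0],"rot":[0,0,0]},{"grip":50,"linear":[0,0,0],"rot":[0,0,0]}]' 40|grep -E 'pos|force|time'
```

```text
time_s: 18.28
eef_pos: [495.3, -238.9, 33.8]
force: [0.2, 0.2, -0.5]
time_s: 18.53
eef_pos: [495.3, -238.9, 33.4]
force: [-0.7, 0.6, -0.8]
```

```bash
python3 -m creep '[{"grip":50,"linear":[0,0,0.4],"rot":[0,0,0]},{"grip":50,"linear":[0,0,0],"rot":[0,0,0]},{"grip":50,"linear":[0,0,0],"rot":[0,0,0]}]' 40|grep -E 'pos|force|time|torq'
python3 -m creep '[{"grip":50,"linear":[0,0,0.4],"rot":[0,0,0]},{"grip":50,"linear":[0,0,0],"rot":[0,0,0]},{"grip":50,"linear":[0,0,0],"rot":[0,0,0]}]' 40|grep -E 'pos|force|time'
python3 -c "
from rig import sensors;print(sensors.sense()['wrist_torque'])"
```

```text
time_s: 18.78
eef_pos: [495.4, -238.9, 33.1]
force: [-0.4, 0.0, 0.7]
time_s: 19.03
eef_pos: [495.4, -239.0, 32.8]
force: [-1.9, 0.2, 3.3]
[ 0.09258821 -0.01101657 -0.04791996]
```

Touchdown with about 3 N. I'll ease slightly and slide forward to the stop.

```bash
python3 -m creep '[{"grip":50,"linear":[0,0,-0.3],"rot":[0,0,0]},{"grip":50,"linear":[-1,0,0],"rot":[0,0,0]},{"grip":50,"linear":[-1,0,0],"rot":[0,0,0]},{"grip":50,"linear":[-1,0,0],"rot":[0,0,0]},{"grip":50,"linear":[-1,0,0],"rot":[0,0,0]},{"grip":50,"linear":[0,0,0],"rot":[0,0,0]},{"grip":50,"linear":[0,0,0],"rot":[0,0,0]}]' 40|grep -E 'pos|force|time'
python3 -m creep '[{"grip":50,"linear":[-0.7,0,0],"rot":[0,0,0]},{"grip":50,"linear":[0,0,0],"rot":[0,0,0]},{"grip":50,"linear":[0,0,0],"rot":[0,0,0]}]' 40|grep -E 'pos|force|time'
```

```text
time_s: 19.62
eef_pos: [499.4, -237.8, 33.0]
force: [0.0, 0.4, 3.8]
time_s: 19.87
eef_pos: [499.9, -237.6, 32.9]
force: [0.4, 0.5, 3.4]
```

```bash
python3 -m creep '[{"grip":50,"linear":[-0.5,0,0],"rot":[0,0,0]},{"grip":50,"linear":[-0.3,0,0],"rot":[0,0,0]},{"grip":50,"linear":[0,0,0],"rot":[0,0,0]},{"grip":50,"linear":[0,0,0],"rot":[0,0,0]}]' 40|grep -E 'pos|force|time'
python3 -m creep '[{"grip":50,"linear":[-0.6,0,0],"rot":[0,0,0]},{"grip":50,"linear":[0,0,0],"rot":[0,0,0]},{"grip":50,"linear":[0,0,0],"rot":[0,0,0]}]' 40|grep -E 'pos|force|time'; python3 -c "
from h import *
snap('11',('scene','top'))
im=cv2.imread('pics/scene11.png');a=cv2.resize(im[130:220,180:270],None,fx=4.4,fy=4.4,interpolation=cv2.INTER_CUBIC)
im=cv2.imread('pics/top11.png');b=cv2.resize(im[170:260,385:475],None,fx=4.4,fy=4.4,interpolation=cv2.INTER_CUBIC)
cv2.imwrite('pics/c11.png',np.hstack([a,b]))"
```

```text
time_s: 20.2
eef_pos: [500.6, -237.5, 32.9]
force: [-0.3, -0.8, 3.2]
time_s: 20.45
eef_pos: [501.2, -237.3, 32.9]
force: [-0.7, -0.6, 4.2]
```

View pics/c11.png

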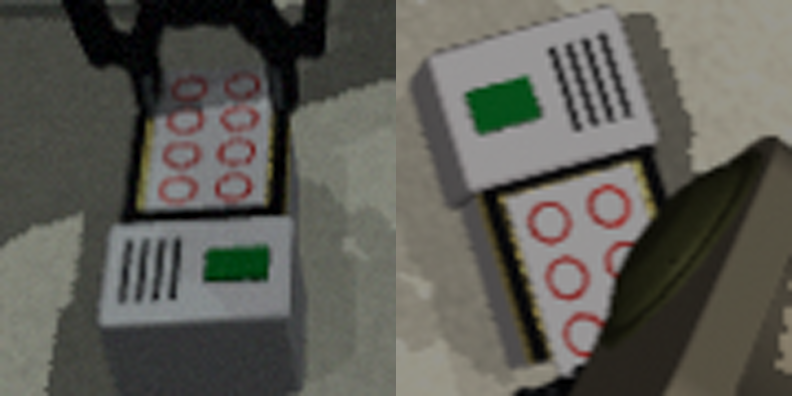

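The plate is centred between the rims and nearly at the stop. I'll continue in small steps until the stop reacts.

```bash
python3 -m creep '[{"grip":50,"linear":[-0.5,0,0],"rot":[0,0,0]},{"grip":50,"linear":[0,0,0],"rot":[0,0,0]},{"grip":50,"linear":[0,0,0],"rot":[0,0,0]}]' 40|grep -E 'pos|force|time'
python3 -m creep '[{"grip":50,"linear":[-0.5,0,0],"rot":[0,0,0]},{"grip":50,"linear":[0,0,0],"rot":[0,0,0]},{"grip":50,"linear":[0,0,0],"rot":[0,0,0]}]' 40|grep -E 'pos|force|time'
```

```text
time_s: 20.8
eef_pos: [501.7, -237.1, 32.9]
force: [-0.7, 0.3, 4.9]
time_s: 21.05
eef_pos: [502.2, -237.0, 32.9]
force: [-1.0, -0.5, 4.6]
```

```bash
python3 -m creep '[{"grip":50,"linear":[-0.5,0,0],"rot":[0,0,0]},{"grip":50,"linear":[0,0,0],"rot":[0,0,0]},{"grip":50,"linear":[0,0,0],"rot":[0,0,0]}]' 40|grep -E 'pos|force|time'
```

```text
time_s: 21.3
eef_pos: [502.6, -236.9, 32.9]
force: [-2.6, -0.6, 4.8]
```

```bash
python3 -m creep '[{"grip":50,"linear":[-0.4,0,0],"rot":[0,0,0]},{"grip":50,"linear":[0,0,0],"rot":[0,0,0]},{"grip":50,"linear":[0,0,0],"rot":[0,0,0]}]' 40|grep -E 'pos|force|time'; python3 -m creep '[{"grip":50,"linear":[-0.4,0,0],"rot":[0,0,0]},{"grip":50,"linear":[0,0,0],"rot":[0,0,0]},{"grip":50,"linear":[0,0,0],"rot":[0,0,0]}]' 40|grep -E 'pos|force|time'
```

```text
time_s: 21.55
eef_pos: [502.6, -236.9, 32.9]
force: [-4.8, -2.1, 5.8]
time_s: 21.8
eef_pos: [502.6, -236.9, 32.9]
force: [-7.5, -2.3, 7.2]
```

The TCP has stopped advancing and the reaction is rising, so the far end is on the stop. I'll relax the push and open gently.

```bash
python3 -m creep '[{"grip":50,"linear":[0.7,0,-0.2],"rot":[0,0,0]},{"grip":50,"linear":[0,0,0],"rot":[0,0,0]},{"grip":50,"linear":[0,0,0],"rot":[0,0,0]}]' 20|grep -E 'pos|force|time'; python3 -m creep '[{"grip":60,"linear":[0,0,0],"rot":[0,0,0]},{"grip":62,"linear":[0,0,0],"rot":[0,0,0]},{"grip":65,"linear":[0,0,0],"rot":[0,0,0]},{"grip":72,"linear":[0,0,0],"rot":[0,0,0]},{"grip":85,"linear":[0,0,0],"rot":[0,0,0]},{"grip":85,"linear":[0,0,0],"rot":[0,0,0]},{"grip":85,"linear":[0,0,0],"rot":[0,0,0]},{"grip":85,"linear":[0,0,0],"rot":[0,0,0]}]' 20; python3 -c "
from h import *
goto(500,-237,130,0.272);snap('12',('wrist',))"
```

```text
time_s: 22.05
eef_pos: [502.5, -236.9, 33.0]
force: [-2.4, -1.8, 4.8]
time_s: 22.72
eef_pos: [502.7, -236.8, 33.1]
ee_rot: [0.0, -0.135, 0.991, 0.0]
force: [-0.5, 0.6, -0.8]
grip_width: 1.0
rotvec(tool) [ 0.      0.     -0.0013]
pos [ 502.7 -236.8   33.1] F [-0.52  0.62 -0.82] grip 1.0 t 22.72 tool shift [  2.7    0.56 -96.91]
```

View pics/wrist12.png

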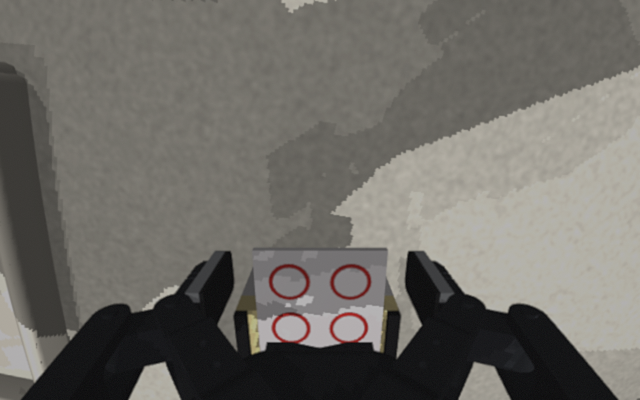

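The fingers are clear of both plate sides (232/408 versus 252–387). I'll retreat straight up, then back.

```bash
python3 -m creep '[{"grip":85,"linear":[0,0,-5],"rot":[0,0,0]},{"grip":85,"linear":[0,0,-10],"rot":[0,0,0]},{"grip":85,"linear":[0,0,-20],"rot":[0,0,0]},{"grip":85,"linear":[0,0,-25],"rot":[0,0,0]},{"grip":85,"linear":[0,0,-30],"rot":[0,0,0]},{"grip":85,"linear":[0,0,-30],"rot":[0,0,0]},{"grip":85,"linear":[-20,0,-30],"rot":[0,0,0]},{"grip":85,"linear":[-30,0,-15],"rot":[0,0,0]},{"grip":85,"linear":[-30,0,0],"rot":[0,0,0]},{"grip":85,"linear":[-15,0,0],"rot":[0,0,0]},{"grip":85,"linear":[0,0,0],"rot":[0,0,0]},{"grip":85,"linear":[0,0,0],"rot":[0,0,0]}]' 20; python3 -c "
from h import *
snap('13',('wrist','scene'))
im=cv2.imread('pics/scene13.png');a=cv2.resize(im[125:215,180:270],None,fx=4.4,fy=4.4,interpolation=cv2.INTER_CUBIC)
cv2.imwrite('pics/c13.png',a)
im=cv2.imread('pics/wrist13.png');cv2.imwrite('pics/w13.png',cv2.resize(im[40:240,220:380],None,fx=3,fy=3,interpolation=cv2.INTER_CUBIC))"
```

```text
time_s: 23.77
eef_pos: [594.3, -211.1, 198.5]
ee_rot: [-0.0, -0.135, 0.991, -0.0]
force: [0.3, 0.3, -0.7]
grip_width: 0.993
```

View pics/w13.png

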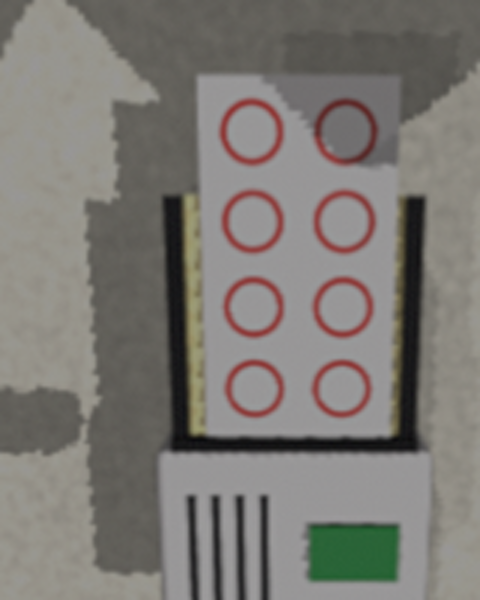

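View pics/scene13.png

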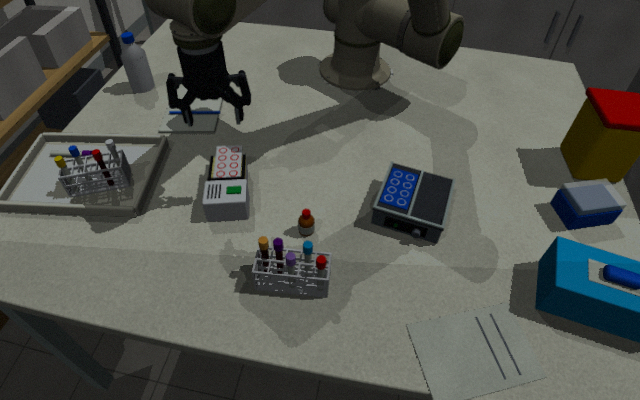

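The plate lies flat between the rims, with yellow gaps of about 5 mm and 3 mm at the sides and its far end at the stop. The blue plate, bottle and rack appear in the same place as before. I'll hand it in.

```bash
python3 -c "
from rig import ctrl
print(ctrl.finish_job())"
```

```text
the job is handed in; nothing more can be done
None
```

The white plate is on the lit window of the view box, flat between the side rims with its far end on the back stop. I handed the job in after about 24 s of robot time; no verdict is reported.

- **Slide:** I pressed on the plate with closed fingertips, with wrist readings between about 5 and 8 N. It slid 67 mm along its lane without slipping. It then lay flat with about 40 mm over the warmer's open front edge.
- **Grip and placing:** I gripped the overhanging end across its 60 mm width, with the gripper pointing down. I set it down on the window with about 3 N and slid it forward until the stop pushed back. The highest push I read was about 8 N forward and 7 N down. Then I relaxed the push and opened the fingers.

**Last checks:**
- The final wrist picture shows no visible gap at the stop. The plate sits about 1–1.5 mm to the left of centre, within the 7 mm allowed.
- The final scene picture shows the blue plate, bottle and rack with no visible movement; I compared these by eye and did not measure them.
- The gripper was fully open and well clear of everything.

**Disagreements:**
- The camera fits put both devices about 8–11 mm below the tabletop, outside the stated 0–7 mm. I used depth readings and touch for heights instead, which fit the stated range.
- One early depth fit, on the held plate, suggested a 0.12 rad tilt. Refitting with stray readings removed gave a level plate, within about 0.01 rad.

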